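# Step the range dial four clicks and latch it

### The job

On the aluminium test chassis, push the finger tab of the larger dial round clockwise (seen from above) with a fingertip until it has moved exactly four clicks from where it stands, without going on to a fifth. Then press the round push button next to the dials fully down to latch the setting, and let it come up again. Only push and press: do not pinch the dial's tab, do not press the button early, and leave the smaller dial and the loose parts standing about alone.

Things in the scene. Friction and masses are not known exactly. Their poses are not given: they have to be found in the camera images.
- chassis: Aluminium test chassis bolted to the bench, 160 x 380 x 50 mm (its x, y, z). Origin: centre of its underside on the bench. Its top, 50 mm above the bench, carries a large dial, a small dial and a push button in a row along its y axis about 115 mm apart, in any order, and two small loose cans behind them.
- dial_axis (a point): The large dial's turning axis (vertical) at the top face of its white disc, 62 mm above the bench. The disc is 80 mm across and turns in a round grey base 92 mm across whose top is 2 mm lower. The x axis here is horizontal and points from the axis out along the finger tab (turns with the dial).
- dial_tab (a point): Centre of the large dial's finger tab: a black upright rib standing on the disc, running radially from 14 to 38 mm from the axis, 12 mm thick, 20 mm high (its top is 82 mm above the bench); this point is 26 mm from the axis, 72 mm above the bench. It may point any way at the start. A dark line on the disc continues it to the rim.
- dial_tab_left: Left half (6 mm thick) of the large dial's tab, as seen from above looking outward from the axis; its left face is the one to push for clockwise. Its origin lies on the dial's axis at the underside of the dial's base (on the chassis top): for the tab's position use dial_tab.
- dial_tab_right: Right half of the same tab; pushing its face turns the dial counter-clockwise. Origin on the dial's axis.
- dial (a joint): Turn of the large dial in rad, 0 where it stands at the start, growing clockwise seen from above. Click stops every 30 degrees (0.5236 rad), so four clicks are 2.094; it starts in a stop and rests only in stops. Resistance rises to about 0.12 Nm (3 to 5 N at the tab) a quarter of a click out of a stop, falls to nothing half-way, then the dial snaps ahead by itself into the next stop. End stops lie 3.5 clicks back and 8.5 clicks on.
- trim_axis (a point): The small dial's vertical axis at the top face of its disc, 62 mm above the bench: same make as the large one but its disc is 44 mm across (base 56 mm), its tab 12 mm high and 8 mm thick, 7 to 20 mm from the axis. Not to be turned.
- trim (a joint): Turn of the small dial in rad, 0 at the start, clockwise positive; clicks every 0.5236 rad. It must stay at 0.
- latch_top (a point): Centre of the top of the round steel push button, 28 mm across, in a black housing on the chassis; pressed straight down.
- latch (a joint): How far the push button is down, m: 0 up, 0.006 fully down. Its spring takes about 4 N fully down and brings it up again.
- small_can_a: Bystander: aluminium can 22 mm across, 28 mm high, standing loose on the chassis top behind the row. Origin: centre of its underside. To be left alone.
- small_can_b: Bystander: the other such small can on the chassis top. Origin: centre of its underside. To be left alone.
- tall_can: Bystander: aluminium can 36 mm across, 62 mm high, standing on the bench. Origin: centre of its underside. To be left alone.
- transformer: Bystander: small loose transformer, 75 x 50 x 50 mm, on the bench. Origin: centre of its underside. To be left alone.
- spool: Bystander: metal spool 60 mm across, 40 mm high, on the bench. Origin: centre of its underside. To be left alone.
- tube: Bystander: small glass valve, 22 mm across, 58 mm high, standing on the bench. Origin: centre of its underside. To be left alone.
- screwdriver: Bystander: screwdriver lying on the bench, about 200 mm long. Origin: centre of its underside. To be left alone.

How it is judged:
By the outcome, as a careful person would: the job done as asked, in the order asked, and still so for the second after the job is handed in, with the robot touching nothing.
It also fails if it takes over 51 s, if anything falls off the work surface, if the arm or the gripper's body presses on something with over 40 N, if the wrist force passes 120 N, or if a joint passes its speed limit or range.

### The arm

A 6-joint arm with a two-finger parallel gripper is mounted at the origin on the work surface. World frame = base frame: x ahead of the robot, y to its left, z up, the work surface at z = 0. Lengths are in m, angles in rad, forces in N, time in s.
With the tool pointing down it reaches from about 0.325 to 0.775 m from the base axis. Payload 5.5 kg.
Tool frame: the origin (TCP) lies on the centre line of the jaws, within the pads' length; the fingertips stand 19 mm ahead of it and the grasp point (between the pads) is the TCP; z points along the fingers, y is the direction in which the jaws open and shut (so a half turn about z gives the same grasp; the last joint's range is limited). The gripper opens to 85 mm and grips with 20 to 120 N. Pads are 22 mm wide; open, the fingers measure 114 mm over their backs; the gripper's body (76 mm by 85 mm) begins 54 mm behind the grasp point. The pads swing forward as they close: fully open they stand 13 mm farther back than shut.
Start: joints at [-1.215, 0.091, 1.231, -0, 1.82, -0.057], TCP at [0.241, -0.55, 0.25] pointing down, gripper open.
Joint ranges: [-2.87, 2.87], [-0.86, 2.18], [0.17, 2.46], [-1.51, 4.65], [0.06, 2.69], [-2.65, 2.65]. Speed limits (rad/s): [2.57, 2.57, 3.01, 3.14, 3.14, 3.14].

### API

Orientations are given as a unit quaternion [x, y, z, w].
In Python, from workcell import env, imaging, spotter gives the robot as it stands.
- The arm moves only by the tool carry_out, never from a script. Its argument "steps" is a list of rows, each an object with "xyz": the shift along the world's x, y, z in m, a list of three; "twist": the turn, a rotation vector about the world's x, y, z in rad, a list of three. A call has 1 to 12 rows; each row is the pose to reach, as a shift and turn from the pose commanded when the call began; what a row does not reach only later rows make up. A row lasts 1/10 s, in which the tool goes at most 50 mm and 8.59 degrees, less where a joint would pass 70% of its speed; a pose out of reach is approached as far as the arm can. A call with a gripper value outside its range is refused whole. "claw" is the closure, from 0 (fully open) to 1 (shut), set as the call begins (left out, the last holds). The fingers move at their own pace and stop on an object; "newtons" is the grip in N (left out, the last holds). Time passes only in rows, so rows that repeat a pose let the fingers close. It gives the time, the measured TCP pose, the force and the opening at its end, in the units of the state.
- env.read_state(): the state, without advancing time (a new reading comes with each control period).
- imaging.snapshot(name): name is "scene" or "side" or "wrist"; returns a dict with "image" (480x640x3 uint8, red, green, blue), "intrinsics" (3x3 intrinsics, pixels), "R" (3x3) and "t" (3): a world point X has camera coordinates R X + t; the wrist camera has in their place "tool_from_camera" (4x4, takes a point from camera to tool coordinates, whose origin is the TCP and whose axes are the flange's). Camera axes: x right, y down, z forward; pixel columns grow to the right and rows downward; lengths in m; the calibration is good to about 2 mm. A picture is of the moment at which its call begins: read the wrist's pose just before it. There is no depth.
- env.hand_in(): hands the job in, once; it reports no verdict.
Trained networks look in a picture, given as the dict that the camera call returned (one of the last four; its "shot" number tells which), for a name from the list of things; names that differ only in an ending like _2 or _b are one class to them, and where a whole thing is asked for, a point or a joint stands for the part that bears it (a point fixed in the world has none). Each returns a list of dicts, best first, with "score" (0 to 1); they miss things now and then, are a little off and sometimes report something else, mostly with a low value. They report only what shows in the picture. A call takes as long as a camera call.
- spotter.boxes_of(label, picture): "box" ([left, top, right, bottom] as shares, 0 to 1, of the picture: columns of its width, rows of its height, round what is visible of it).
- spotter.trace(label, picture): "region" (480x640 bool, what is visible of it) and "box" ([left, top, right, bottom] as shares, 0 to 1, of the picture: columns of its width, rows of its height, round what is visible of it).
The state is a dict: "time_s": time; "qpos": joint angles; "qvel": joint speeds; "joint_torque": joint torques, N m; "tcp_pos": TCP position; "tool_rot": TCP orientation; "contact_force": force on the tool from outside, world axes, zero at the start; "wrist_torque": the same for the moment, N m; "finger_gap": opening from 0.0 (shut) to 1.0 (fully open).
Only numpy, scipy, OpenCV 4.12 (cv2) and the standard library are available. Lean on these libraries where they do the work, as an engineer would, in place of code of your own. Each camera call takes 0.05 s, during which the arm holds its last target.

## Working session

There is one attempt and no reset: what is moved stays moved. The work goes in short steps, Python scripts to look and compute and a tool call to move; the robot and the scene stay as the last step left them, time stands still between calls to the robot, and variables do not carry over. Pictures are saved under pics/ and viewed, and the job is handed in when it is done.

Besides the shell and the picture viewer there is one more tool, called after "Call:" as name(argument=value, ...), one argument or row to a line, values as JSON. carry_out: Moves the arm, as the interface text tells. Its arguments: {"type":"object","properties":{"steps":{"type":"array"},"claw":{"type":"number"},"newtons":{"type":"number"}},"required":["steps"]}

```bash
ls; mkdir -p pics; python3 - <<'E'
from workcell import env, imaging, spotter
import cv2,pickle
s=env.read_state();print({k:s[k] for k in ('time_s','tcp_pos','tool_rot','contact_force','finger_gap')})
d={}
for n in('scene','side'):
    p=imaging.snapshot(n);d[n]=p
    cv2.imwrite(f'pics/{n}0.png',p['image'][:,:,::-1])
    print(n,p['intrinsics'],p['R'],p['t'])
    for l in('chassis','dial_axis','dial_tab','dial_tab_left','dial_tab_right','trim_axis','latch_top','small_can_a','tall_can','tube'):
        print(l,[(round(b['score'],2),[round(v*w) for v,w in zip(b['box'],(640,480,640,480))]) for b in spotter.boxes_of(l,p)[:3]])
pickle.dump(d,open('d0.pkl','wb'))
E
```

```text
pics
{'time_s': 0.0, 'tcp_pos': array([ 0.24060748, -0.54937747,  0.24915137]), 'tool_rot': array([ 9.78777011e-01,  2.04925878e-01, -1.40293802e-04, -9.63357078e-04]), 'contact_force': array([ 0.47918423, -0.01848842, -0.64879145]), 'finger_gap': 0.9973559343501371}
scene [[586.93175056   0.         328.0291377 ]
 [  0.         586.93175056 238.71858511]
 [  0.           0.           1.        ]] [[ 0.73400548  0.67907221 -0.009843  ]
 [ 0.5763847  -0.6305455  -0.51980097]
 [-0.35918885  0.37586341 -0.85423069]] [-0.36788342 -0.24162792  1.78679155]
chassis [(0.64, [255, 219, 396, 360])]
dial_axis [(0.64, [308, 258, 336, 286])]
dial_tab [(0.57, [302, 256, 339, 287])]
dial_tab_left [(0.46, [259, 366, 278, 391])]
dial_tab_right [(0.55, [327, 261, 337, 269])]
trim_axis [(0.5, [282, 293, 304, 307])]
latch_top []
small_can_a [(0.44, [358, 264, 370, 276]), (0.4, [327, 302, 334, 315])]
tall_can [(0.62, [257, 367, 275, 391])]
tube [(0.57, [439, 184, 451, 195])]
side [[592.61407735   0.         318.10554851]
 [  0.         592.61407735 236.5001507 ]
 [  0.           0.           1.        ]] [[-0.98268855 -0.18401702  0.02146969]
 [-0.136428    0.64036593 -0.75585639]
 [ 0.12534198 -0.74570048 -0.65438534]] [0.47064473 0.12584979 1.26212421]
chassis [(0.88, [236, 173, 336, 302]), (0.45, [298, 184, 314, 198])]
dial_axis [(0.63, [281, 208, 318, 231]), (0.23, [234, 169, 336, 302])]
dial_tab [(0.57, [280, 210, 314, 232])]
dial_tab_left []
dial_tab_right []
trim_axis [(0.67, [296, 185, 315, 197])]
latch_top [(0.68, [277, 247, 293, 257]), (0.34, [281, 206, 314, 230])]
small_can_a [(0.63, [251, 224, 263, 239]), (0.59, [260, 194, 273, 209])]
tall_can [(0.69, [281, 143, 294, 168])]
tube [(0.78, [198, 377, 215, 402]), (0.34, [243, 384, 290, 422])]
```

```bash
python3 - <<'E'
import cv2,pickle,numpy as np
d=pickle.load(open('d0.pkl','rb'))
a=d['scene']['image'][210:370,240:410];b=d['side']['image'][140:320,220:350]
cv2.imwrite('pics/sc.png',cv2.resize(a,None,fx=4,fy=4,interpolation=2)[:,:,::-1])
cv2.imwrite('pics/si.png',cv2.resize(b,None,fx=3.3,fy=3.3,interpolation=2)[:,:,::-1])
def pz(p,u,v,z):
    r=p['R'].T@np.linalg.solve(p['intrinsics'],[u,v,1]);c=-p['R'].T@p['t'];return c+r*(z-c[2])/r[2]
s,t=d['scene'],d['side']
print(pz(s,322,272,.062),pz(t,299.5,219.5,.062))
print('trim',pz(s,293,300,.062),pz(t,305.5,191,.062))
print('latch',pz(t,285,252,.065))
print('cans',pz(t,257,231.5,.064),pz(t,266.5,201.5,.064),pz(s,364,270,.064),pz(s,330.5,308.5,.064))
E
```

```text
[ 0.5463572  -0.07076828  0.062     ] [ 0.53606737 -0.06918208  0.062     ]
trim [ 0.546976   -0.17782095  0.062     ] [ 0.54439668 -0.1779144   0.062     ]
latch [0.54276311 0.04698916 0.065     ]
cans [ 0.61821256 -0.00643935  0.064     ] [ 0.62469385 -0.11561165  0.064     ] [0.62287769 0.00573345 0.064     ] [ 0.63260689 -0.13208795  0.064     ]
```

View pics/scene0.png

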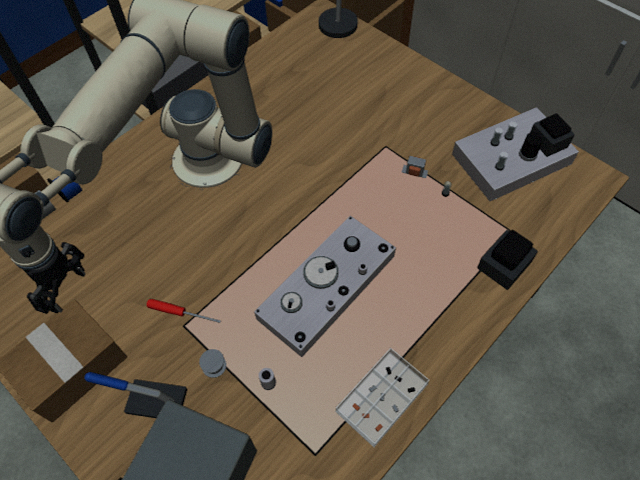

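View pics/sc.png

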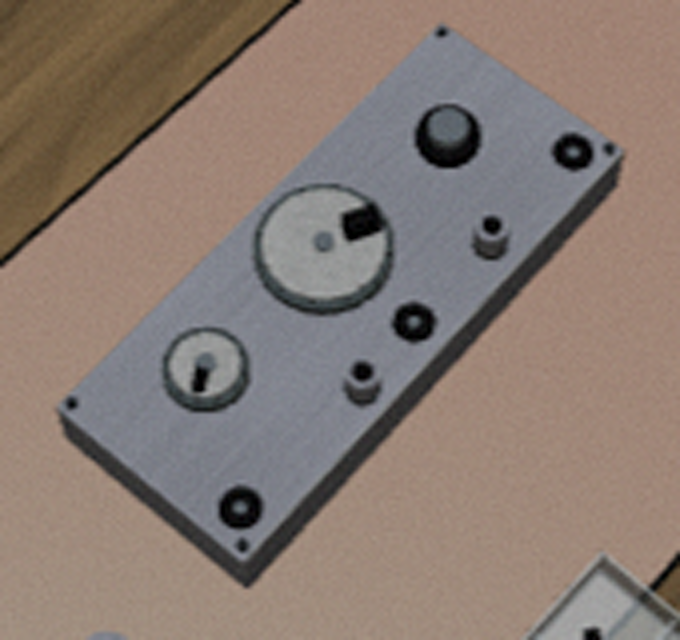

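View pics/si.png

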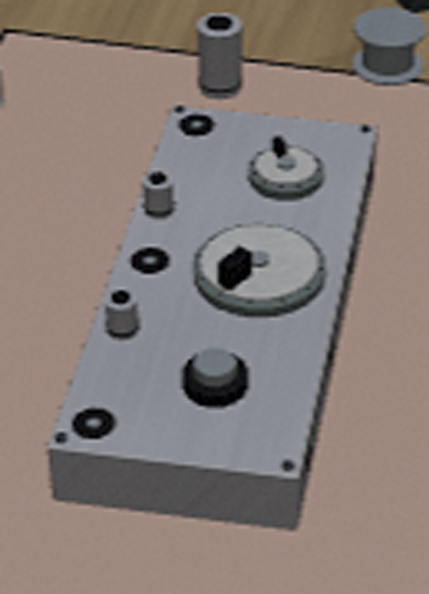

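```bash
python3 - <<'E'
from workcell import imaging
import numpy as np
p=imaging.snapshot('wrist');print(p['intrinsics'],np.round(p['tool_from_camera'],3))
E
cat > h.py <<'E'
import numpy as np,pickle,cv2
from scipy.spatial.transform import Rotation as Ro
def pz(p,u,v,z):
    r=p['R'].T@np.linalg.solve(p['intrinsics'],[u,v,1]);c=-p['R'].T@p['t'];return c+r*(z-c[2])/r[2]
def wristcam(p,s):
    T=np.eye(4);T[:3,:3]=Ro.from_quat(s['tool_rot']).as_matrix();T[:3,3]=s['tcp_pos']
    W=np.linalg.inv(T@p['tool_from_camera']);p=dict(p);p['R']=W[:3,:3];p['t']=W[:3,3];return p
def prj(p,X):
    c=p['R']@np.asarray(X)+p['t'];q=p['intrinsics']@c;return q[:2]/q[2]
E
python3 - <<'E'
from h import *
d=pickle.load(open('d0.pkl','rb'));s,t=d['scene'],d['side']
for p,h,tb in((s,(320.75,270.5),(330.5,265.2)),(t,(298.8,218.2),(220+234/3.3,140+268/3.3))):
    a=pz(p,*h,.064);b=pz(p,*tb,.078);print(a,b,np.degrees(np.arctan2(*(b-a)[1::-1])),np.hypot(*(b-a)[:2]))
E
```

```text
[[404.58296123   0.         317.76084307]
 [  0.         404.58296123 248.56231386]
 [  0.           0.           1.        ]] [[ 0.001 -0.96  -0.28   0.07 ]
 [ 1.     0.001  0.001 -0.   ]
 [-0.001 -0.28   0.96  -0.123]
 [ 0.     0.     0.     1.   ]]
[ 0.54175457 -0.07050392  0.064     ] [ 0.55500493 -0.04771021  0.078     ] 59.82985274212139 0.02636522812037797
[ 0.53807249 -0.07100009  0.064     ] [ 0.54934093 -0.04019593  0.078     ] 69.90702516703811 0.032800519988214184
```

Call:
carry_out(
  steps=[
    {"xyz":[0.015,0.024,0],"twist":[0,0,0.06]},
    {"xyz":[0.04,0.064,0],"twist":[0,0,0.16]},
    {"xyz":[0.065,0.104,0],"twist":[0,0,0.28]},
    {"xyz":[0.09,0.144,0],"twist":[0,0,0.4]},
    {"xyz":[0.115,0.184,0],"twist":[0,0,0.53]},
    {"xyz":[0.14,0.224,0],"twist":[0,0,0.66]},
    {"xyz":[0.165,0.264,0],"twist":[0,0,0.79]},
    {"xyz":[0.19,0.304,0],"twist":[0,0,0.92]},
    {"xyz":[0.215,0.344,0],"twist":[0,0,1.05]},
    {"xyz":[0.24,0.384,0],"twist":[0,0,1.18]},
    {"xyz":[0.265,0.424,0],"twist":[0,0,1.31]},
    {"xyz":[0.285,0.456,0],"twist":[0,0,1.44]},
  ],
  claw=1,
)

```text
time_s: 2.35
tcp_pos: [0.5266, -0.0911, 0.2504]
tool_rot: [0.598, 0.801, 0.0, 0.0]
contact_force: [0.4, -0.3, 0.7]
finger_gap: -0.003
```

Call:
carry_out(
  steps=[
    {"xyz":[0.01,0.016,0],"twist":[0,0,0.12]},
    {"xyz":[0.014,0.024,0],"twist":[0,0,0.24]},
    {"xyz":[0.014,0.024,0],"twist":[0,0,0.3]},
    {"xyz":[0.014,0.024,0],"twist":[0,0,0.3]},
    {"xyz":[0.014,0.024,0],"twist":[0,0,0.3]},
  ],
)

```text
time_s: 2.85
tcp_pos: [0.5397, -0.0697, 0.2503]
tool_rot: [0.475, 0.88, -0.0, 0.0]
contact_force: [0.6, -0.4, 0.5]
finger_gap: 0.002
```

```bash
cat > look.py <<'E'
from workcell import env, imaging, spotter
from h import *
import sys
def go(tag):
    s=env.read_state();p=wristcam(imaging.snapshot('wrist'),s)
    R=Ro.from_quat(s['tool_rot']).as_matrix()
    print('t',round(s['time_s'],2),'tcp',np.round(s['tcp_pos'],4),'yaw',round(np.degrees(np.arctan2(R[1,0],R[0,0])),2),'z',np.round(R[:,2],4),'F',np.round(s['contact_force'],2),'M',np.round(s['wrist_torque'],2),'gap',round(s['finger_gap'],3),'q',np.round(s['qpos'],3))
    cv2.imwrite(f'pics/{tag}.png',p['image'][:,:,::-1]);pickle.dump((s,p),open(tag+'.pkl','wb'))
    return s,p
E
python3 - <<'E'
from look import *
s,p=go('w1')
for l in('dial_axis','dial_tab','dial_tab_left','dial_tab_right','trim_axis','latch_top','small_can_a'):
    print(l,[(round(b['score'],2),[round(v*w) for v,w in zip(b['box'],(640,480,640,480))]) for b in spotter.boxes_of(l,p)[:3]])
E
```

```text
t 2.85 tcp [ 0.5397 -0.0697  0.2503] yaw 123.24 z [ 0.e+00 -1.e-04 -1.e+00] F [ 0.59 -0.4   0.47] M [0.02 0.02 0.01] gap 0.002 q [-0.191 -0.059  1.383 -0.     1.818 -0.771]
dial_axis [(0.88, [265, 175, 369, 274])]
dial_tab [(0.55, [266, 176, 371, 274])]
dial_tab_left [(0.72, [391, 79, 433, 120]), (0.56, [330, 198, 359, 224])]
dial_tab_right [(0.68, [337, 211, 363, 226])]
trim_axis [(0.66, [224, 311, 277, 364])]
latch_top [(0.91, [393, 77, 431, 117])]
small_can_a [(0.91, [358, 314, 381, 352]), (0.83, [437, 187, 476, 219])]
```

View pics/w1.png

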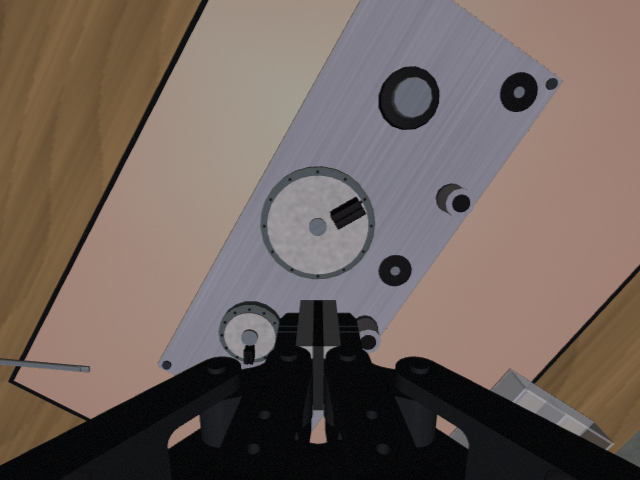

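The wrist view shows the large dial centred at about (318,226), with its tab at (347,213), the button at (412,97), and the small dial at (249,335). I'll fit these precisely.

```bash
python3 - <<'E'
from h import *
s,p=pickle.load(open('w1.pkl','rb'))
im=p['image'];g=cv2.cvtColor(im,cv2.COLOR_RGB2GRAY)
# rectify to metric top-down at z=.062 : 0.25mm/px, centre at .54,-.07
def rect(z,c,half=.06,mpp=.00025):
    n=int(2*half/mpp);ij=np.indices((n,n));X=c[0]+half-ij[0]*mpp;Y=c[1]+half-ij[1]*mpp
    P=np.stack([X,Y,np.full_like(X,z)],-1)@p['R'].T+p['t'];q=P@p['intrinsics'].T;m=(q[...,:2]/q[...,2:]).astype(np.float32)
    return cv2.remap(im,m[...,0],m[...,1],cv2.INTER_CUBIC)
for z,n in((.062,'r62'),(.082,'r82')):
    r=rect(z,(.54,-.07));cv2.imwrite(f'pics/{n}.png',r[:,:,::-1])
T=np.array(s['tcp_pos']);R=Ro.from_quat(s['tool_rot']).as_matrix()
for o in((0,0,.019),(.011,0,.019),(-.011,0,.019),(0,.0145,.019),(0,-.0145,.019),(.011,.0145,.019),(0,0,-.054)):
    print(o,np.round(prj(p,T+R@np.array(o))))
c=pz(p,412,97,.068);print('latch',c)
r=cv2.resize(im[120:290,230:410],None,fx=4,fy=4,interpolation=2);cv2.imwrite('pics/w1z.png',r[:,:,::-1])
r=cv2.resize(im[290:440,220:420],None,fx=4,fy=4,interpolation=2);cv2.imwrite('pics/w1f.png',np.clip(r.astype(int)*2,0,255).astype(np.uint8)[:,:,::-1])
E
```

```text
(0, 0, 0.019) [321. 323.]
(0.011, 0, 0.019) [321. 297.]
(-0.011, 0, 0.019) [321. 348.]
(0, 0.0145, 0.019) [359. 323.]
(0, -0.0145, 0.019) [284. 323.]
(0.011, 0.0145, 0.019) [360. 297.]
(0, 0, -0.054) [324. 479.]
latch [0.54268409 0.04499918 0.068     ]
```

View pics/r62.png

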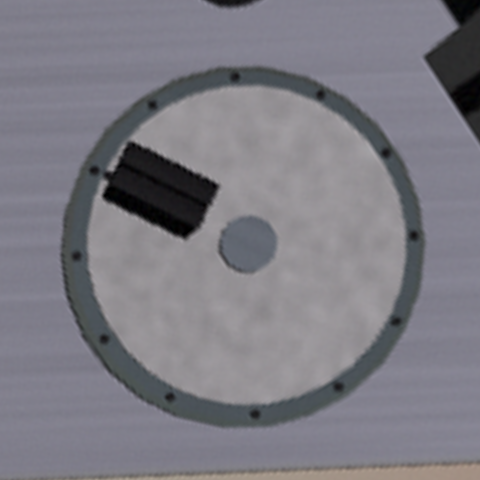

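View pics/r82.png

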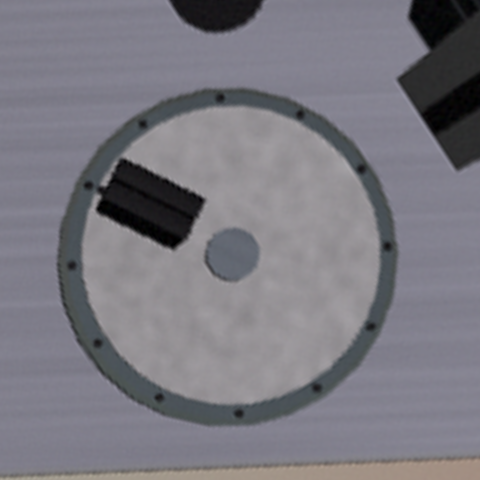

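View pics/w1f.png

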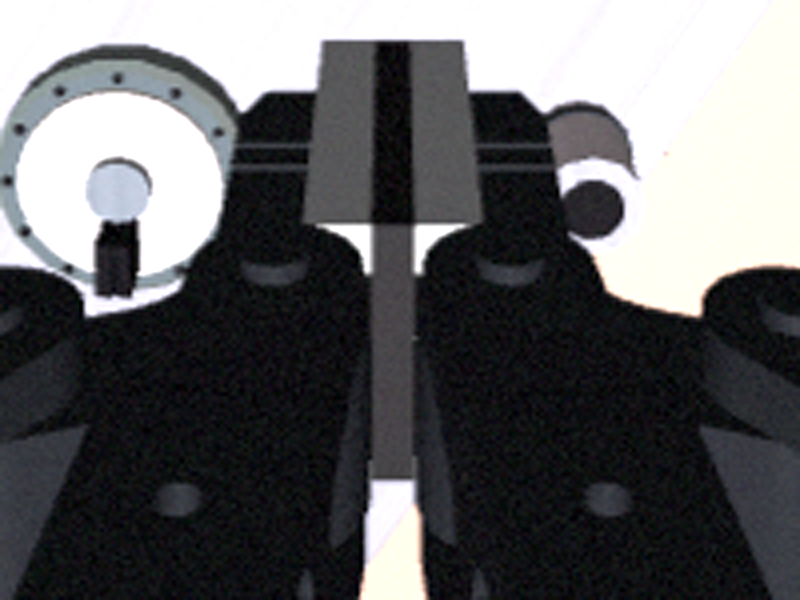

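Axis ≈ (0.539, -0.0715), and the tab points at about 64° in world. I'll push with the pads' −x face from the tab's left side, and hover there first.

Call:
carry_out(
  steps=[
    {"xyz":[-0.004,0.01,-0.02],"twist":[0,0,0.12]},
    {"xyz":[-0.008,0.022,-0.05],"twist":[0,0,0.25]},
    {"xyz":[-0.0117,0.0327,-0.085],"twist":[0,0,0.4]},
    {"xyz":[-0.0117,0.0327,-0.115],"twist":[0,0,0.5]},
    {"xyz":[-0.0117,0.0327,-0.13],"twist":[0,0,0.537]},
    {"xyz":[-0.0117,0.0327,-0.135],"twist":[0,0,0.537]},
    {"xyz":[-0.0117,0.0327,-0.135],"twist":[0,0,0.537]},
    {"xyz":[-0.0117,0.0327,-0.135],"twist":[0,0,0.537]},
  ],
)

```text
time_s: 4.05
tcp_pos: [0.5287, -0.0371, 0.1167]
tool_rot: [0.224, 0.974, 0.0, 0.001]
contact_force: [0.8, -1.3, 0.9]
finger_gap: 0.002
```

```bash
cat >> look.py <<'E'
def ext(tag):
    o=[]
    for n,(a,b,c,d) in (('scene',(250,340,280,380)),('side',(180,280,250,350))):
        p=imaging.snapshot(n);pickle.dump(p,open(tag+n+'.pkl','wb'));o.append(cv2.resize(p['image'][a:b,c:d] if n=='side' else p['image'][220:320,270:370],None,fx=4,fy=4,interpolation=2))
    cv2.imwrite(f'pics/{tag}e.png',np.hstack(o)[:,:,::-1])
E
python3 - <<'E'
from look import *
s,p=go('w2');ext('w2')
T=np.array(s['tcp_pos']);R=Ro.from_quat(s['tool_rot']).as_matrix()
im=p['image'].copy()
def ln(pts,c):
    q=np.array([prj(p,x) for x in pts]).round().astype(int);cv2.polylines(im,[q],True,c,1)
ln([T+R@np.array((a,b,.019)) for a,b in((.011,.0075),(.011,-.0075),(-.011,-.0075),(-.011,.0075))],(255,0,0))
th=np.radians(64);u=np.array([np.cos(th),np.sin(th),0]);n=np.array([-u[1],u[0],0]);A=np.array([.539,-.0715,0])
for z,c in((.062,(0,255,0)),(.082,(255,255,0))):
    ln([A+u*r+n*w+[0,0,z] for r,w in((.014,.006),(.038,.006),(.038,-.006),(.014,-.006))],c)
ln([A+[.04*np.cos(a),.04*np.sin(a),.062] for a in np.linspace(0,6.28,40)],(0,255,255))
cv2.imwrite('pics/w2o.png',im[:,:,::-1])
E
```

```text
t 4.05 tcp [ 0.5287 -0.0371  0.1167] yaw 154.05 z [ 2.e-03 -3.e-04 -1.e+00] F [ 0.77 -1.28  0.88] M [ 0.   -0.01  0.03] gap 0.002 q [-0.134 -0.084  1.643  0.     1.581 -1.252]
```

View pics/w2o.png

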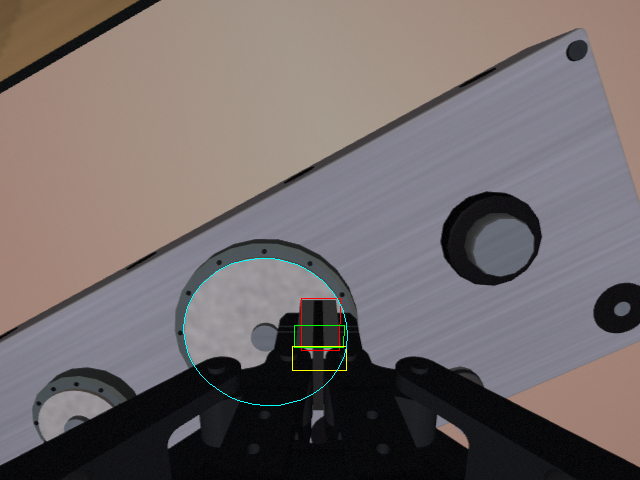

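View pics/w2e.png

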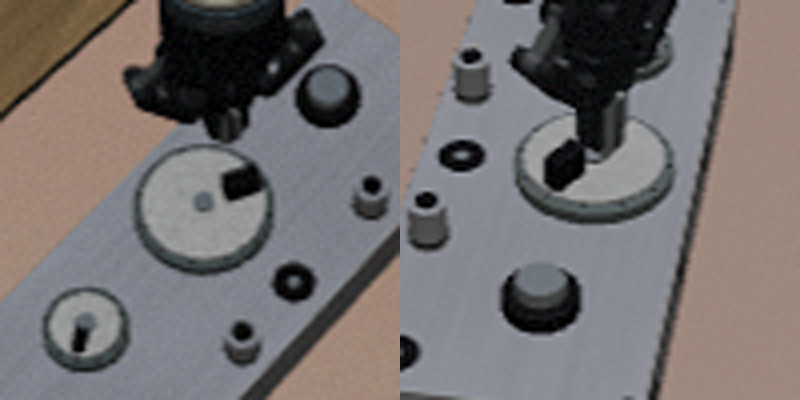

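Geometry agrees: the tip sits clear on the tab's left side, about 8 mm away, and the scene and side views show the same. Next I'll lower it.

Call:
carry_out(
  steps=[
    {"xyz":[0,0,-0.008],"twist":[0,0,0]},
    {"xyz":[0,0,-0.017],"twist":[0,0,0]},
    {"xyz":[0,0,-0.024],"twist":[0,0,0]},
    {"xyz":[0,0,-0.028],"twist":[0,0,0]},
    {"xyz":[0,0,-0.028],"twist":[0,0,0]},
    {"xyz":[0,0,-0.028],"twist":[0,0,0]},
  ],
)

```text
time_s: 4.8
tcp_pos: [0.528, -0.0369, 0.0872]
tool_rot: [0.224, 0.975, -0.0, -0.0]
contact_force: [1.4, 0.4, -0.0]
finger_gap: -0.001
```

```bash
python3 - <<'E'
from look import *
s,p=go('w3');ext('w3')
E
cat > plan.py <<'E'
import numpy as np,sys
# tab angle th(deg), gap(m) -> tcp xy & yaw ; commanded pose c
A=np.array([.539,-.0715])
def pose(th,gap=0.,r=.026):
    t=np.radians(th);u=np.array([np.cos(t),np.sin(t)]);n=np.array([-u[1],u[0]]);return A+u*r+n*(.017+gap)
def rows(c,yaw,ths,gap=0.):
    for th in ths:
        q=pose(th,gap);print({"xyz":[round(float(q[0]-c[0]),4),round(float(q[1]-c[1]),4),0],"twist":[0,0,round(float(np.radians(th+90-yaw)),3)]})
E
python3 -c "
from plan import *
rows((.528,-.037),154,[64]);print();rows((.528,-.037),154,[64,61,58,55,52,50,48,46,44])"
```

```text
t 4.8 tcp [ 0.528  -0.0369  0.0872] yaw 154.11 z [-2.e-04  0.e+00 -1.e+00] F [ 1.44  0.35 -0.03] M [-0.05 -0.07  0.03] gap -0.001 q [-0.134 -0.069  1.682 -0.     1.529 -1.253]
{'xyz': [0.0071, -0.0037, 0], 'twist': [0, 0, 0.0]}

{'xyz': [0.0071, -0.0037, 0], 'twist': [0, 0, 0.0]}
{'xyz': [0.0087, -0.0035, 0], 'twist': [0, 0, -0.052]}
{'xyz': [0.0104, -0.0034, 0], 'twist': [0, 0, -0.105]}
{'xyz': [0.012, -0.0035, 0], 'twist': [0, 0, -0.157]}
{'xyz': [0.0136, -0.0035, 0], 'twist': [0, 0, -0.209]}
{'xyz': [0.0147, -0.0037, 0], 'twist': [0, 0, -0.244]}
{'xyz': [0.0158, -0.0038, 0], 'twist': [0, 0, -0.279]}
{'xyz': [0.0168, -0.004, 0], 'twist': [0, 0, -0.314]}
{'xyz': [0.0179, -0.0042, 0], 'twist': [0, 0, -0.349]}
```

View pics/w3e.png

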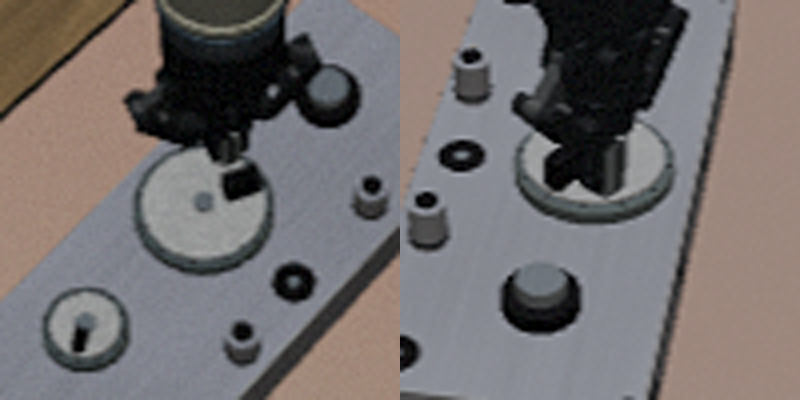

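Call:
carry_out(
  steps=[
    {"xyz":[0.004,-0.002,0],"twist":[0,0,0]},
    {"xyz":[0.0071,-0.0037,0],"twist":[0,0,0]},
    {"xyz":[0.0087,-0.0035,0],"twist":[0,0,-0.052]},
    {"xyz":[0.0104,-0.0034,0],"twist":[0,0,-0.105]},
    {"xyz":[0.0104,-0.0034,0],"twist":[0,0,-0.105]},
  ],
)

```text
time_s: 5.45
tcp_pos: [0.5384, -0.0404, 0.0873]
tool_rot: [0.275, 0.961, -0.0, -0.0]
contact_force: [-2.9, 0.7, 1.7]
finger_gap: -0.001
```

Call:
carry_out(
  steps=[
    {"xyz":[0.0016,-0.0001,0],"twist":[0,0,-0.052]},
    {"xyz":[0.0032,-0.0001,0],"twist":[0,0,-0.104]},
    {"xyz":[0.0043,-0.0003,0],"twist":[0,0,-0.139]},
    {"xyz":[0.0054,-0.0004,0],"twist":[0,0,-0.174]},
    {"xyz":[0.0064,-0.0006,0],"twist":[0,0,-0.209]},
    {"xyz":[0.0075,-0.0008,0],"twist":[0,0,-0.244]},
    {"xyz":[0.0075,-0.0008,0],"twist":[0,0,-0.244]},
  ],
)

```text
time_s: 6.15
tcp_pos: [0.5462, -0.0412, 0.0873]
tool_rot: [0.389, 0.921, 0.0, 0.0]
contact_force: [-0.4, 0.6, 0.3]
finger_gap: -0.003
```

```bash
python3 - <<'E'
from look import *
s,p=go('w4');ext('w4')
E
```

```text
t 6.15 tcp [ 0.5462 -0.0412  0.0873] yaw 134.17 z [ 5.e-04 -2.e-04 -1.e+00] F [-0.45  0.61  0.32] M [-0.01  0.   -0.  ] gap -0.003 q [-0.137 -0.019  1.633 -0.     1.527 -0.908]
```

View pics/w4e.png

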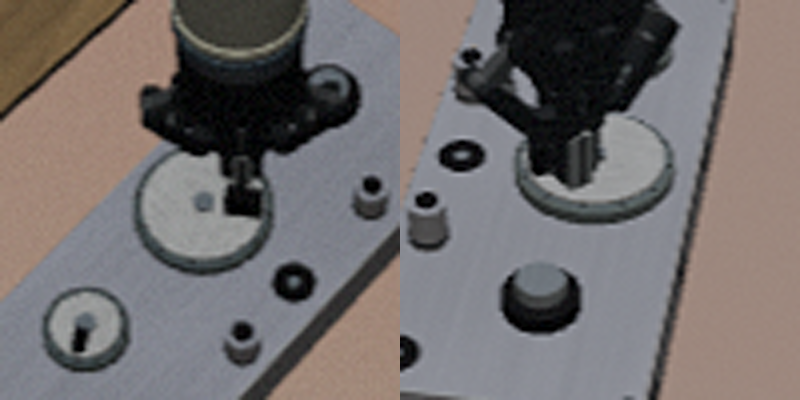

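View pics/w4.png

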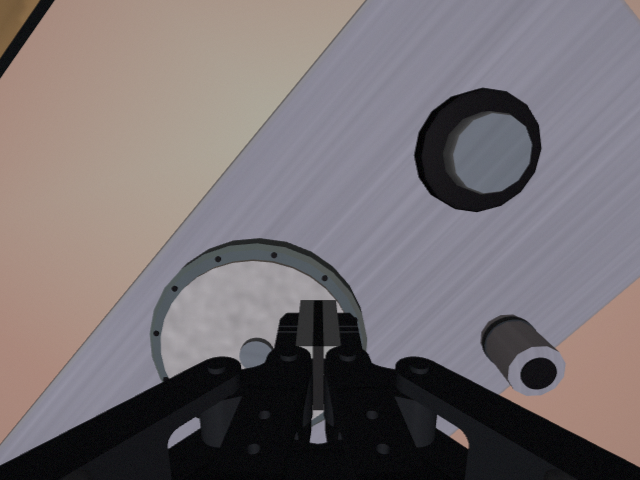

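```bash
python3 - <<'E'
from plan import *
from h import *
p=pickle.load(open('w4scene.pkl','rb'))
A3=pz(p,321.1,270.5,.064);B=pz(p,270+243/4,220+203/4,.08);print(A3,B,np.degrees(np.arctan2(*(B-A3)[1::-1])))
for th in(64,34,4,-26,-56): print(th,prj(p,[.539+.026*np.cos(np.radians(th)),-.0715+.026*np.sin(np.radians(th)),.082]))
rows(pose(44),134,[41,38,35,32,29,26,23,20,17,15,14,14])
print(pose(44))
E
```

```text
[ 0.54241934 -0.06989539  0.064     ] [ 0.56711747 -0.05990357  0.08      ] 22.026163894397275
64 [329.05353152 263.48624467]
34 [329.63172113 268.08902025]
4 [327.49808893 272.37671019]
-26 [323.20168516 275.17847516]
-56 [317.90450566 275.71498161]
{'xyz': [0.0016, -0.0004, 0], 'twist': [0, 0, -0.052]}
{'xyz': [0.0031, -0.0009, 0], 'twist': [0, 0, -0.105]}
{'xyz': [0.0047, -0.0015, 0], 'twist': [0, 0, -0.157]}
{'xyz': [0.0061, -0.0021, 0], 'twist': [0, 0, -0.209]}
{'xyz': [0.0076, -0.0028, 0], 'twist': [0, 0, -0.262]}
{'xyz': [0.009, -0.0036, 0], 'twist': [0, 0, -0.314]}
{'xyz': [0.0104, -0.0045, 0], 'twist': [0, 0, -0.367]}
{'xyz': [0.0117, -0.0054, 0], 'twist': [0, 0, -0.419]}
{'xyz': [0.013, -0.0064, 0], 'twist': [0, 0, -0.471]}
{'xyz': [0.0138, -0.0071, 0], 'twist': [0, 0, -0.506]}
{'xyz': [0.0142, -0.0075, 0], 'twist': [0, 0, -0.524]}
{'xyz': [0.0142, -0.0075, 0], 'twist': [0, 0, -0.524]}
[ 0.54589364 -0.04121011]
```

One click done: the contact force has dropped and the tab is ahead of the finger at about 34°. Now the second click.

Call:
carry_out(
  steps=[
    {"xyz":[0.0016,-0.0004,0],"twist":[0,0,-0.052]},
    {"xyz":[0.0031,-0.0009,0],"twist":[0,0,-0.105]},
    {"xyz":[0.0047,-0.0015,0],"twist":[0,0,-0.157]},
    {"xyz":[0.0061,-0.0021,0],"twist":[0,0,-0.209]},
    {"xyz":[0.0076,-0.0028,0],"twist":[0,0,-0.262]},
    {"xyz":[0.009,-0.0036,0],"twist":[0,0,-0.314]},
    {"xyz":[0.0104,-0.0045,0],"twist":[0,0,-0.367]},
    {"xyz":[0.0117,-0.0054,0],"twist":[0,0,-0.419]},
    {"xyz":[0.013,-0.0064,0],"twist":[0,0,-0.471]},
    {"xyz":[0.0138,-0.0071,0],"twist":[0,0,-0.506]},
    {"xyz":[0.0142,-0.0075,0],"twist":[0,0,-0.524]},
    {"xyz":[0.0142,-0.0075,0],"twist":[0,0,-0.524]},
  ],
)

```text
time_s: 7.5
tcp_pos: [0.5601, -0.0487, 0.0873]
tool_rot: [0.615, 0.789, 0.0, 0.0]
contact_force: [-0.4, 0.1, 0.2]
finger_gap: -0.0
```

```bash
python3 - <<'E'
from look import *
from plan import *
s,p=go('w5');ext('w5')
rows(pose(14),104,[11,8,5,2,-1,-4,-7,-10,-13,-15,-16,-16])
E
```

```text
t 7.5 tcp [ 0.5601 -0.0487  0.0873] yaw 104.13 z [ 1.e-04 -0.e+00 -1.e+00] F [-0.44  0.11  0.2 ] M [-0.02 -0.04 -0.04] gap -0.0 q [-0.147  0.02   1.594 -0.     1.528 -0.394]
{'xyz': [0.0012, -0.0011, 0], 'twist': [0, 0, -0.052]}
{'xyz': [0.0023, -0.0023, 0], 'twist': [0, 0, -0.105]}
{'xyz': [0.0033, -0.0036, 0], 'twist': [0, 0, -0.157]}
{'xyz': [0.0043, -0.0049, 0], 'twist': [0, 0, -0.209]}
{'xyz': [0.0052, -0.0062, 0], 'twist': [0, 0, -0.262]}
{'xyz': [0.006, -0.0076, 0], 'twist': [0, 0, -0.314]}
{'xyz': [0.0068, -0.0091, 0], 'twist': [0, 0, -0.367]}
{'xyz': [0.0074, -0.0106, 0], 'twist': [0, 0, -0.419]}
{'xyz': [0.008, -0.0121, 0], 'twist': [0, 0, -0.471]}
{'xyz': [0.0084, -0.0131, 0], 'twist': [0, 0, -0.506]}
{'xyz': [0.0086, -0.0136, 0], 'twist': [0, 0, -0.524]}
{'xyz': [0.0086, -0.0136, 0], 'twist': [0, 0, -0.524]}
```

View pics/w5e.png

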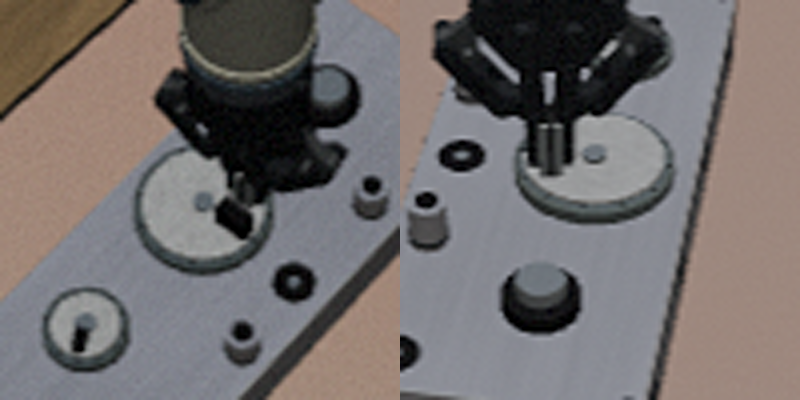

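View pics/w5.png

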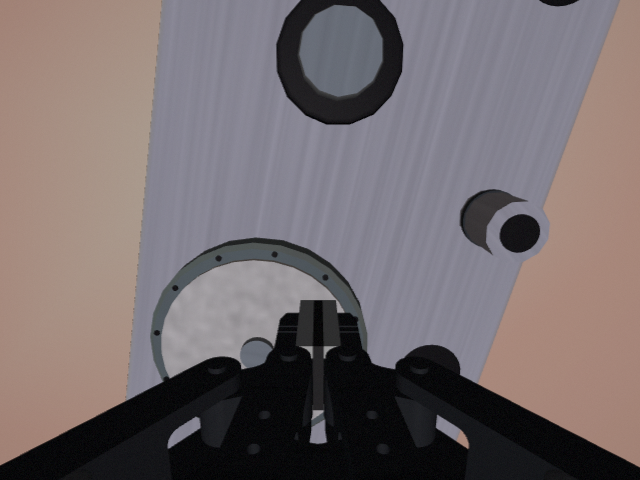

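Two clicks: the scene view shows the tab at about (235,218), rotated another 30°. Third click.

Call:
carry_out(
  steps=[
    {"xyz":[0.0012,-0.0011,0],"twist":[0,0,-0.052]},
    {"xyz":[0.0023,-0.0023,0],"twist":[0,0,-0.105]},
    {"xyz":[0.0033,-0.0036,0],"twist":[0,0,-0.157]},
    {"xyz":[0.0043,-0.0049,0],"twist":[0,0,-0.209]},
    {"xyz":[0.0052,-0.0062,0],"twist":[0,0,-0.262]},
    {"xyz":[0.006,-0.0076,0],"twist":[0,0,-0.314]},
    {"xyz":[0.0068,-0.0091,0],"twist":[0,0,-0.367]},
    {"xyz":[0.0074,-0.0106,0],"twist":[0,0,-0.419]},
    {"xyz":[0.008,-0.0121,0],"twist":[0,0,-0.471]},
    {"xyz":[0.0084,-0.0131,0],"twist":[0,0,-0.506]},
    {"xyz":[0.0086,-0.0136,0],"twist":[0,0,-0.524]},
    {"xyz":[0.0086,-0.0136,0],"twist":[0,0,-0.524]},
  ],
)

```text
time_s: 8.85
tcp_pos: [0.5687, -0.0623, 0.0873]
tool_rot: [0.798, 0.602, -0.0, 0.0]
contact_force: [-0.8, -0.4, 0.3]
finger_gap: 0.005
```

```bash
python3 - <<'E'
from look import *
from plan import *
s,p=go('w6');ext('w6')
rows(pose(-16),74,[-19,-22,-25,-28,-31,-34,-37,-40,-42,-44,-46,-46])
E
```

```text
t 8.85 tcp [ 0.5687 -0.0623  0.0873] yaw 74.09 z [ 0. -0. -1.] F [-0.85 -0.42  0.3 ] M [ 0.04 -0.01  0.04] gap 0.005 q [-0.169  0.046  1.567 -0.     1.528  0.109]
{'xyz': [0.0004, -0.0016, 0], 'twist': [0, 0, -0.052]}
{'xyz': [0.0008, -0.0032, 0], 'twist': [0, 0, -0.105]}
{'xyz': [0.0011, -0.0048, 0], 'twist': [0, 0, -0.157]}
{'xyz': [0.0013, -0.0064, 0], 'twist': [0, 0, -0.209]}
{'xyz': [0.0014, -0.008, 0], 'twist': [0, 0, -0.262]}
{'xyz': [0.0014, -0.0096, 0], 'twist': [0, 0, -0.314]}
{'xyz': [0.0013, -0.0112, 0], 'twist': [0, 0, -0.367]}
{'xyz': [0.0012, -0.0129, 0], 'twist': [0, 0, -0.419]}
{'xyz': [0.001, -0.0139, 0], 'twist': [0, 0, -0.454]}
{'xyz': [0.0008, -0.015, 0], 'twist': [0, 0, -0.489]}
{'xyz': [0.0006, -0.0161, 0], 'twist': [0, 0, -0.524]}
{'xyz': [0.0006, -0.0161, 0], 'twist': [0, 0, -0.524]}
```

View pics/w6e.png

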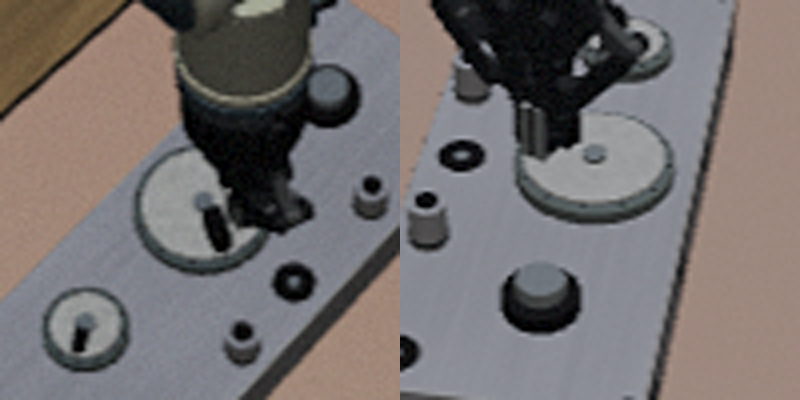

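View pics/w6.png

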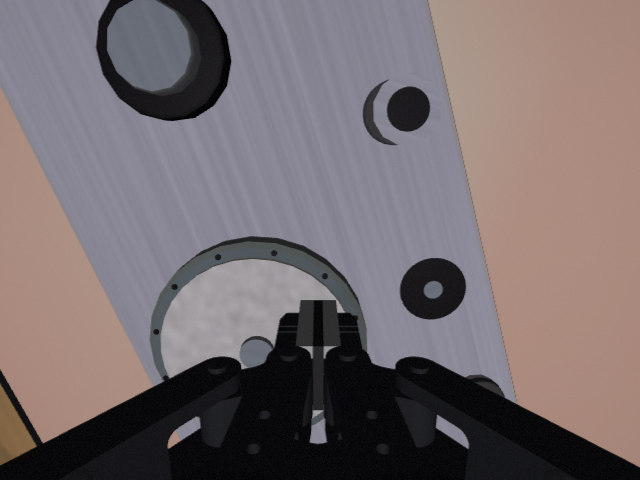

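Three clicks: the tab is now at about −26°. Fourth click: I'll stop at −46°, past the −41° snap point and well short of the −71° one.

Call:
carry_out(
  steps=[
    {"xyz":[0.0004,-0.0016,0],"twist":[0,0,-0.052]},
    {"xyz":[0.0008,-0.0032,0],"twist":[0,0,-0.105]},
    {"xyz":[0.0011,-0.0048,0],"twist":[0,0,-0.157]},
    {"xyz":[0.0013,-0.0064,0],"twist":[0,0,-0.209]},
    {"xyz":[0.0014,-0.008,0],"twist":[0,0,-0.262]},
    {"xyz":[0.0014,-0.0096,0],"twist":[0,0,-0.314]},
    {"xyz":[0.0013,-0.0112,0],"twist":[0,0,-0.367]},
    {"xyz":[0.0012,-0.0129,0],"twist":[0,0,-0.419]},
    {"xyz":[0.001,-0.0139,0],"twist":[0,0,-0.454]},
    {"xyz":[0.0008,-0.015,0],"twist":[0,0,-0.489]},
    {"xyz":[0.0006,-0.0161,0],"twist":[0,0,-0.524]},
    {"xyz":[0.0006,-0.0161,0],"twist":[0,0,-0.524]},
  ],
)

```text
time_s: 10.2
tcp_pos: [0.5693, -0.0784, 0.0873]
tool_rot: [0.927, 0.375, -0.0, 0.0]
contact_force: [-1.0, 0.2, 0.5]
finger_gap: -0.002
```

```bash
python3 - <<'E'
from look import *
s,p=go('w7');ext('w7')
E
```

```text
t 10.2 tcp [ 0.5693 -0.0784  0.0873] yaw 44.05 z [ 0. -0. -1.] F [-1.02  0.19  0.54] M [-0.    0.01 -0.04] gap -0.002 q [-0.196  0.053  1.56  -0.     1.529  0.606]
```

View pics/w7e.png

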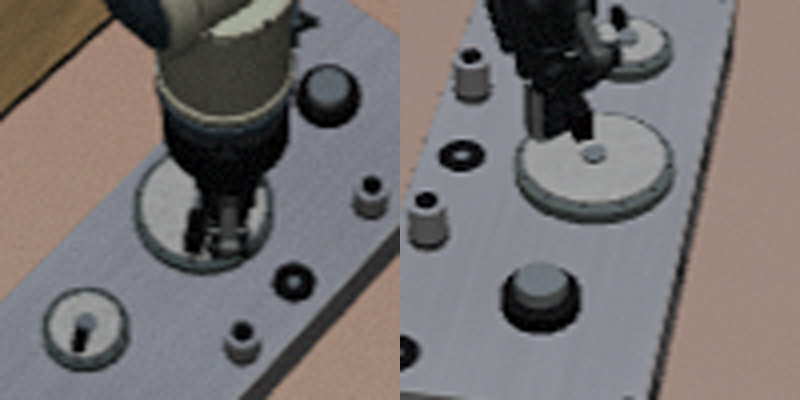

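Call:
carry_out(
  steps=[
    {"xyz":[0.002,0.002,0],"twist":[0,0,0]},
    {"xyz":[0.003,0.003,0.008],"twist":[0,0,0]},
    {"xyz":[0.003,0.003,0.025],"twist":[0,0,0]},
    {"xyz":[0.003,0.003,0.05],"twist":[0,0,0.05]},
    {"xyz":[0,0.005,0.08],"twist":[0,0,0.18]},
    {"xyz":[-0.008,0.006,0.11],"twist":[0,0,0.32]},
    {"xyz":[-0.015,0.008,0.14],"twist":[0,0,0.46]},
    {"xyz":[-0.022,0.01,0.155],"twist":[0,0,0.6]},
    {"xyz":[-0.027,0.01,0.163],"twist":[0,0,0.74]},
    {"xyz":[-0.027,0.01,0.163],"twist":[0,0,0.8]},
    {"xyz":[-0.027,0.01,0.163],"twist":[0,0,0.8]},
    {"xyz":[-0.027,0.01,0.163],"twist":[0,0,0.8]},
  ],
)

```text
time_s: 11.55
tcp_pos: [0.5423, -0.0682, 0.2504]
tool_rot: [0.708, 0.706, 0.0, 0.0]
contact_force: [0.3, -0.3, 0.9]
finger_gap: 0.006
```

```bash
python3 - <<'E'
from look import *
s,p=go('w8');ext('w8')
im=p['image']
def rect(z,c,half=.06,mpp=.00025):
    n=int(2*half/mpp);ij=np.indices((n,n));X=c[0]+half-ij[0]*mpp;Y=c[1]+half-ij[1]*mpp
    P=np.stack([X,Y,np.full_like(X,z)],-1)@p['R'].T+p['t'];q=P@p['intrinsics'].T;m=(q[...,:2]/q[...,2:]).astype(np.float32)
    return cv2.remap(im,m[...,0],m[...,1],cv2.INTER_CUBIC)
cv2.imwrite('pics/w8r.png',rect(.062,(.54,-.07))[:,:,::-1])
for l in('latch_top',):
    for b in spotter.trace(l,p)[:2]:
        ys,xs=np.nonzero(b['region']);m=xs.mean(),ys.mean();print(b['score'],m,[pz(p,*m,z) for z in(.06,.066,.07)])
E
```

```text
t 11.55 tcp [ 0.5423 -0.0682  0.2504] yaw 89.8 z [ 1.e-04  0.e+00 -1.e+00] F [ 0.28 -0.3   0.87] M [-0.05  0.04 -0.01] gap 0.006 q [-0.187 -0.053  1.376  0.     1.818 -0.184]
0.88 (np.float64(319.30973451327435), np.float64(67.36799410029498)) [array([0.54250501, 0.04570811, 0.06      ]), array([0.54247819, 0.04488167, 0.066     ]), array([0.54246031, 0.04433071, 0.07      ])]
```

View pics/w8.png

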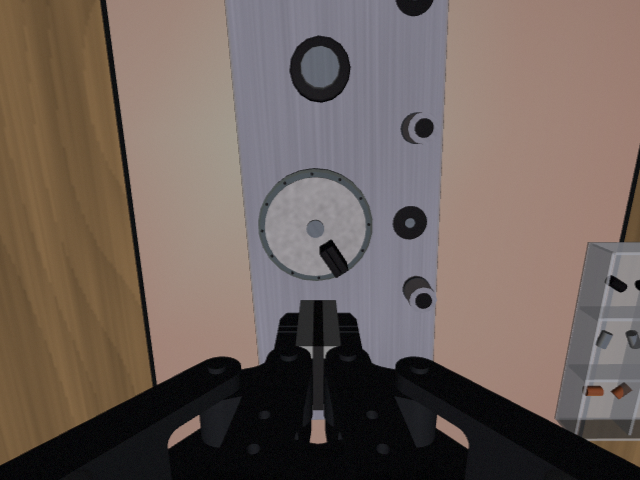

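View pics/w8r.png

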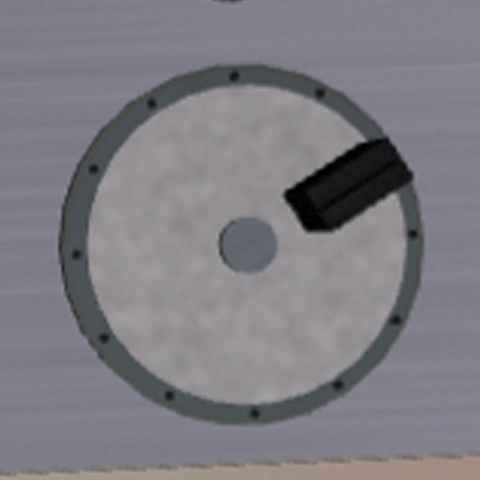

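View pics/w8e.png

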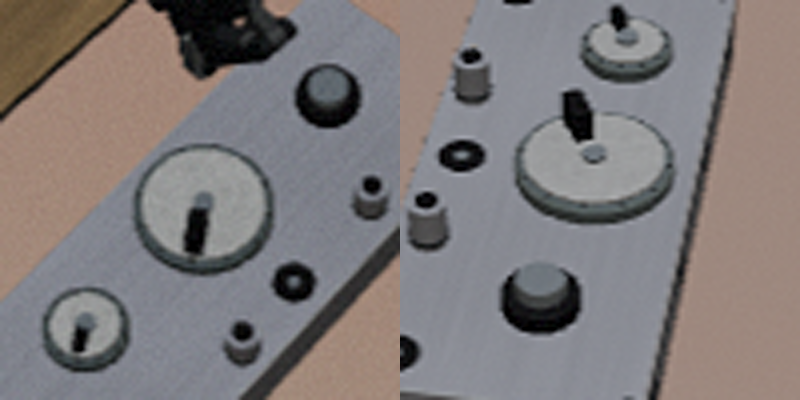

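The tab now covers the base tick at about −56°, four ticks clockwise from its start tick at 64°. The button hasn't been touched. Now I'll triangulate the button's height and move above it.

```bash
python3 - <<'E'
from h import *
from workcell import imaging,spotter,env
from scipy.optimize import least_squares
s,p=pickle.load(open('w8.pkl','rb'))
obs=[(p,(319.31,67.37))]
for n in('scene','side'):
    q=imaging.snapshot(n)
    b=spotter.trace('latch_top',q)
    if b:
        ys,xs=np.nonzero(b[0]['region']);print(n,b[0]['score'],xs.mean(),ys.mean(),len(xs));obs.append((q,(xs.mean(),ys.mean())))
obs.append((pickle.load(open('w8scene.pkl','rb')),(270+327/4,220+86/4)))
f=lambda X:np.concatenate([(prj(q,X)-m) for q,m in obs])
r=least_squares(f,[.54,.045,.066]);print(r.x,r.fun)
E
```

```text
scene 0.67 352.28915662650604 241.5421686746988 83
side 0.59 284.89 250.65 100
[0.54280228 0.04501474 0.06711823] [ 0.47077864 -0.44950129 -1.39270861  0.18900949  0.28759238 -0.00923461
 -0.85355199  0.23117816]
```

Call:
carry_out(
  steps=[
    {"xyz":[0,0.03,-0.01],"twist":[0,0,0]},
    {"xyz":[0,0.07,-0.03],"twist":[0,0,0]},
    {"xyz":[0,0.1,-0.06],"twist":[0,0,0]},
    {"xyz":[0,0.113,-0.095],"twist":[0,0,0]},
    {"xyz":[0,0.1135,-0.125],"twist":[0,0,0]},
    {"xyz":[0,0.1135,-0.14],"twist":[0,0,0]},
    {"xyz":[0,0.1135,-0.145],"twist":[0,0,0]},
    {"xyz":[0,0.1135,-0.145],"twist":[0,0,0]},
    {"xyz":[0,0.1135,-0.145],"twist":[0,0,0]},
  ],
)

```text
time_s: 12.85
tcp_pos: [0.5433, 0.0448, 0.1073]
tool_rot: [0.708, 0.706, 0.001, 0.001]
contact_force: [0.0, 0.3, -0.1]
finger_gap: -0.003
```

```bash
python3 - <<'E'
from look import *
s,p=go('w9');ext('w9')
E
```

```text
t 12.85 tcp [0.5433 0.0448 0.1073] yaw 89.84 z [ 0.0029  0.     -1.    ] F [ 0.    0.34 -0.09] M [ 0.02 -0.04  0.01] gap -0.003 q [ 0.02  -0.04   1.617 -0.     1.561  0.023]
```

View pics/w9e.png

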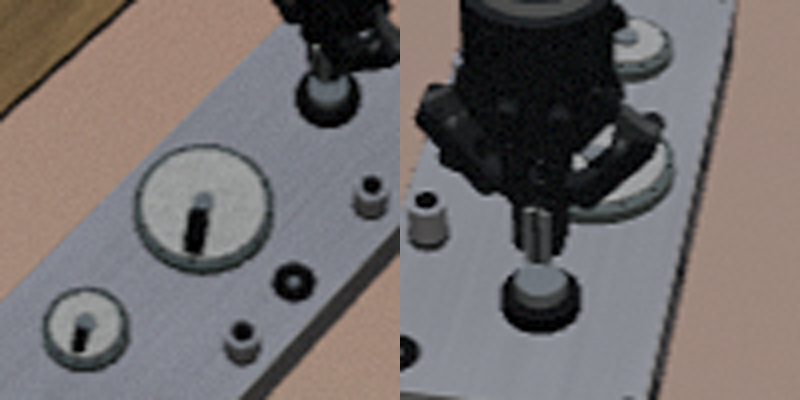

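View pics/w9.png

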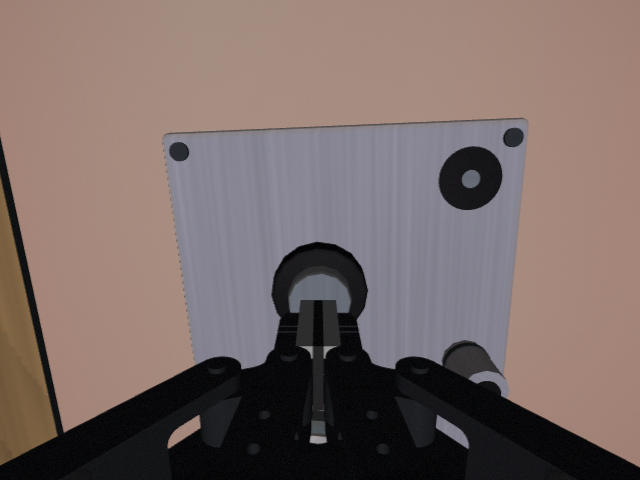

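Call:
carry_out(
  steps=[
    {"xyz":[0,0,-0.008],"twist":[0,0,0]},
    {"xyz":[0,0,-0.014],"twist":[0,0,0]},
    {"xyz":[0,0,-0.017],"twist":[0,0,0]},
    {"xyz":[0,0,-0.017],"twist":[0,0,0]},
    {"xyz":[0,0,-0.017],"twist":[0,0,0]},
  ],
)

```text
time_s: 13.5
tcp_pos: [0.5422, 0.0451, 0.0884]
tool_rot: [0.708, 0.706, -0.0, -0.0]
contact_force: [-1.5, -0.4, 1.7]
finger_gap: 0.003
```

Call:
carry_out(
  steps=[
    {"xyz":[0,0,-0.001],"twist":[0,0,0]},
    {"xyz":[0,0,-0.002],"twist":[0,0,0]},
    {"xyz":[0,0,-0.003],"twist":[0,0,0]},
    {"xyz":[0,0,-0.004],"twist":[0,0,0]},
    {"xyz":[0,0,-0.005],"twist":[0,0,0]},
    {"xyz":[0,0,-0.005],"twist":[0,0,0]},
  ],
)

```text
time_s: 14.1
tcp_pos: [0.5423, 0.0451, 0.0849]
tool_rot: [0.708, 0.706, 0.0, 0.0]
contact_force: [-6.1, -0.7, 10.5]
finger_gap: -0.0
```

```bash
python3 - <<'E'
from look import *
s,p=go('w10');ext('w10')
im=p['image'];cv2.imwrite('pics/w10z.png',cv2.resize(im[220:380,230:410],None,fx=4,fy=4,interpolation=2)[:,:,::-1])
E
```

```text
t 14.1 tcp [0.5423 0.0451 0.0849] yaw 89.89 z [ 6.e-04 -1.e-04 -1.e+00] F [-6.08 -0.69 10.53] M [-0.18  1.    0.01] gap -0.0 q [ 0.021 -0.028  1.646 -0.     1.523  0.023]
```

View pics/w10e.png

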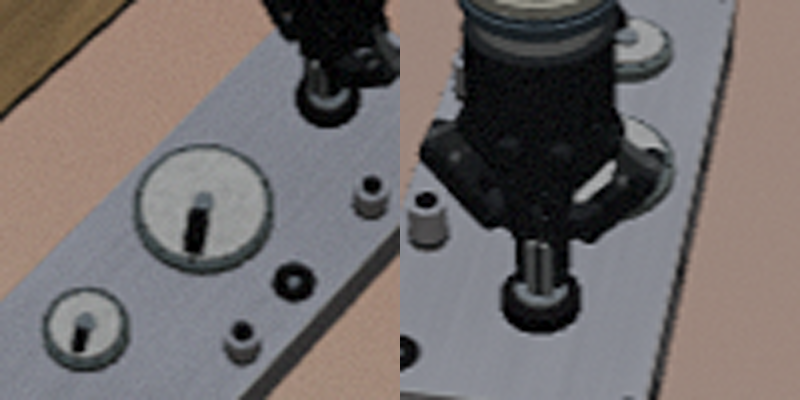

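View pics/w10z.png

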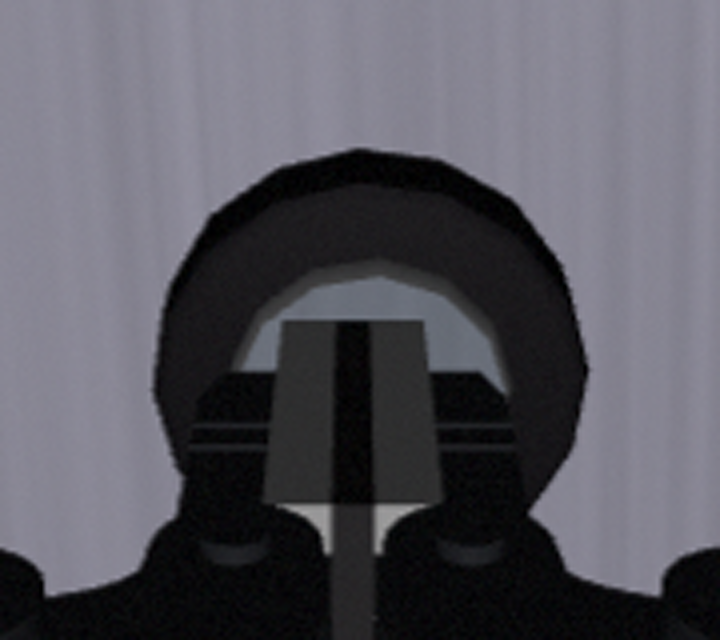

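```bash
python3 - <<'E'
from h import *
for t in('w9','w10'):
    s,p=pickle.load(open(t+'.pkl','rb'))
    print(t,[(round(z,4),np.round(prj(p,[.5427,.045+.014,z]),1)[1]) for z in np.arange(.056,.0751,.002)])
    im=p['image'];cv2.imwrite(f'pics/{t}b.png',cv2.resize(np.clip(im[235:325,260:380].astype(int)*2,0,255).astype(np.uint8),None,fx=6,fy=6,interpolation=0)[:,:,::-1])
    g=cv2.cvtColor(im,cv2.COLOR_RGB2GRAY);print(g[236:302,322])
s,p=pickle.load(open('w8.pkl','rb'));g=cv2.cvtColor(p['image'],cv2.COLOR_RGB2GRAY);print(g[30:110,320])
print([(round(z,4),np.round([prj(p,[.5427,.045+k*.014,z])[1] for k in(1,-1)],1)) for z in np.arange(.056,.0751,.002)])
E
```

```text
w9 [(np.float64(0.056), np.float64(260.1)), (np.float64(0.058), np.float64(261.5)), (np.float64(0.06), np.float64(262.9)), (np.float64(0.062), np.float64(264.3)), (np.float64(0.064), np.float64(265.8)), (np.float64(0.066), np.float64(267.3)), (np.float64(0.068), np.float64(268.8)), (np.float64(0.07), np.float64(270.4)), (np.float64(0.072), np.float64(272.0)), (np.float64(0.074), np.float64(273.6))]
[133 133 134 133 133 133  68  13   9   3   5   8   6  17  25  25  29  28
  30  28  30  28  29  28  29  27  26  26  29  36  42  44  44  42  42  50
  56  66 106 108 108 108 108 109 107 107 108 109 108 107 108 108 107 107
 107 108 109 107 108 107 108 109 107 108  39  31]
w10 [(np.float64(0.056), np.float64(278.2)), (np.float64(0.058), np.float64(280.0)), (np.float64(0.06), np.float64(281.8)), (np.float64(0.062), np.float64(283.6)), (np.float64(0.064), np.float64(285.5)), (np.float64(0.066), np.float64(287.5)), (np.float64(0.068), np.float64(289.5)), (np.float64(0.07), np.float64(291.6)), (np.float64(0.072), np.float64(293.7)), (np.float64(0.074), np.float64(295.8))]
[136 137 137 137 137 137 1
[... 285 characters left out ...]
23  23  25  24  22  32 100 102
 102 102 104 103 103 103 102 103 103 104 102 102 104 102 103 102 103 103
 103 102 102 101 102 104 103 103 104 102 102 105 103 102 102 102 102 102
 102 101 102  69  46  35  29  30  30  30  30  30  31  31  31  26  21   5
  55 121 126 125 125 125 124 124]
[(np.float64(0.056), array([48. , 89.9])), (np.float64(0.058), array([47.5, 89.7])), (np.float64(0.06), array([46.9, 89.4])), (np.float64(0.062), array([46.3, 89.1])), (np.float64(0.064), array([45.8, 88.9])), (np.float64(0.066), array([45.2, 88.6])), (np.float64(0.068), array([44.6, 88.3])), (np.float64(0.07), array([44., 88.])), (np.float64(0.072), array([43.4, 87.7])), (np.float64(0.074), array([42.8, 87.4]))]
```

View pics/w10b.png

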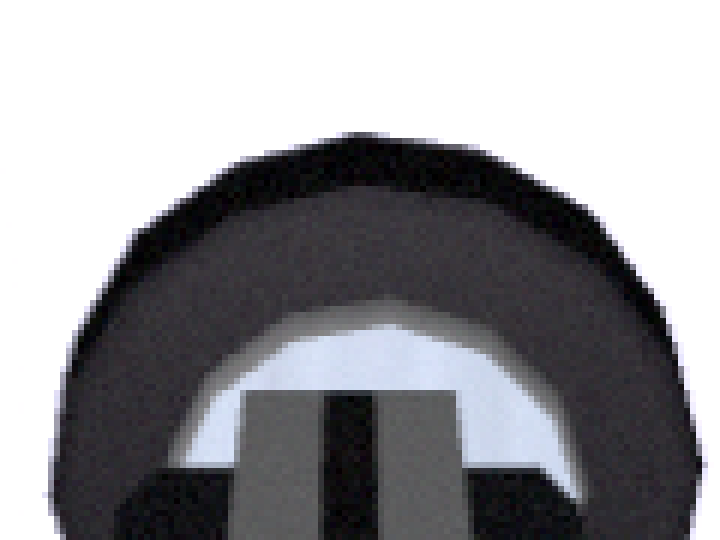

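View pics/w9b.png

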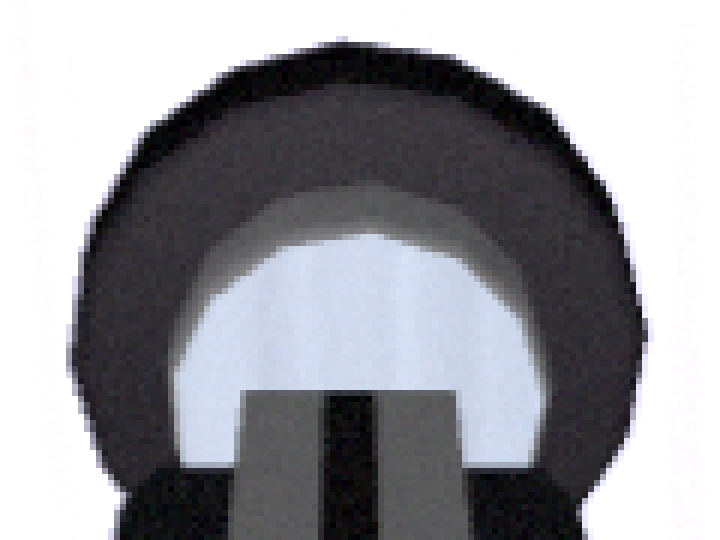

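The button's visible side band shrank from about 11.5 mm to 5 mm, which matches 6 mm of travel, and 10 N is above the 4 N spring force. I'll press a touch further to be sure it bottoms, then release straight up.

Call:
carry_out(
  steps=[
    {"xyz":[0,0,-0.0005],"twist":[0,0,0]},
    {"xyz":[0,0,-0.001],"twist":[0,0,0]},
    {"xyz":[0,0,-0.001],"twist":[0,0,0]},
  ],
)

```text
time_s: 14.55
tcp_pos: [0.5424, 0.0451, 0.0848]
tool_rot: [0.708, 0.706, 0.0, 0.0]
contact_force: [-8.5, -1.4, 14.4]
finger_gap: 0.004
```

Call:
carry_out(
  steps=[
    {"xyz":[0,0,0.003],"twist":[0,0,0]},
    {"xyz":[0,0,0.006],"twist":[0,0,0]},
    {"xyz":[0,0,0.01],"twist":[0,0,0]},
    {"xyz":[0,0,0.02],"twist":[0,0,0]},
    {"xyz":[0,0,0.04],"twist":[0,0,0]},
    {"xyz":[0,0,0.07],"twist":[0,0,0]},
    {"xyz":[0,-0.02,0.11],"twist":[0,0,0]},
    {"xyz":[0,-0.05,0.14],"twist":[0,0,0]},
    {"xyz":[0,-0.085,0.165],"twist":[0,0,0]},
    {"xyz":[0,-0.105,0.167],"twist":[0,0,0]},
    {"xyz":[0,-0.11,0.167],"twist":[0,0,0]},
    {"xyz":[0,-0.11,0.167],"twist":[0,0,0]},
  ],
)

```text
time_s: 15.75
tcp_pos: [0.5422, -0.0651, 0.2487]
tool_rot: [0.708, 0.706, -0.0, -0.001]
contact_force: [-1.1, -0.2, 0.1]
finger_gap: -0.003
```

```bash
python3 - <<'E'
from look import *
s,p=go('w11');ext('w11')
g=cv2.cvtColor(p['image'],cv2.COLOR_RGB2GRAY)
E
```

```text
t 15.75 tcp [ 0.5422 -0.0651  0.2487] yaw 89.82 z [-8.e-04  6.e-04 -1.e+00] F [-1.06 -0.16  0.07] M [-0.01  0.01 -0.04] gap -0.003 q [-0.182 -0.054  1.38   0.     1.816 -0.179]
```

View pics/w11.png

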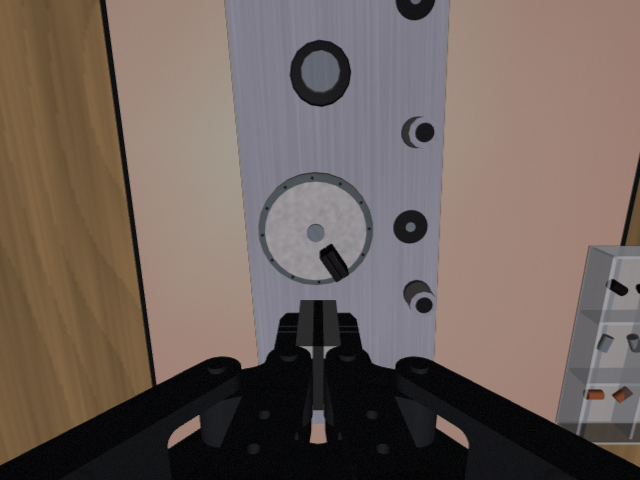

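View pics/w11e.png

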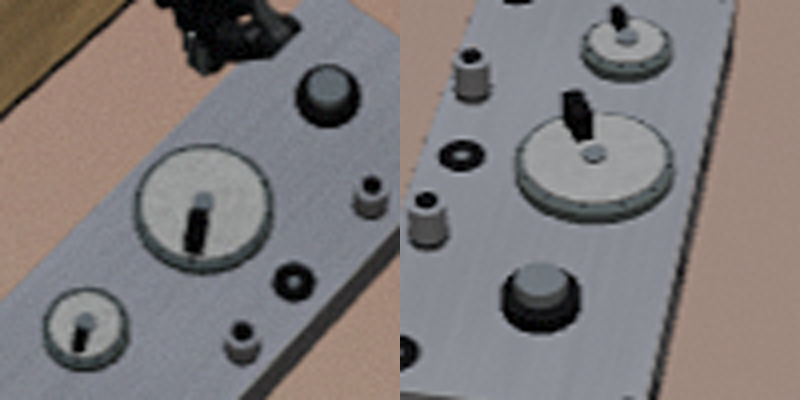

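TCP stayed at about 0.0848 m as force rose to 14 N, so the button was bottomed. It is up again in the images. The dial, small dial and cans look unchanged since the fourth click.

```bash
python3 -c "
from workcell import env
print(env.hand_in())"
```

```text
the job is handed in; nothing more can be done
None
```

I pushed the large dial's tab clockwise one click at a time with the shut fingertips, four clicks in all. Then I pressed the push button fully down, released it, and handed the job in at about 16 s of the 51 s allowed.

- **Dial:** The last pictures show the tab over the base tick at about −56°. It began at the tick near 64°, so it moved 120°, which is four clicks. I took the angle from pictures, since there is no joint reading. Early scene-camera angle estimates disagreed by up to about 12°, so I relied on the tick marks.
- **Button:** I pressed it only after the fourth click. The visible travel was about 6 mm. Commanding 1 mm further moved the tip only 0.1 mm while the force rose to 14 N, so it was on its stop. It is up again in the final pictures. The sideways force reached 8.5 N during the press; I didn't find the cause, but saw no ill effect.
- **Everything else:** The small dial and the two small cans look unmoved in the close-up views. I did not recheck the loose parts on the bench in the final pictures, but the arm never went near them.

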